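# Click the shelf stop into its catch beside the bowl

## Robot

A 6-joint arm with a two-finger parallel gripper is mounted at the origin on the work surface. World frame = base frame: x ahead of the robot, y to its left, z up, the work surface at z = 0. Lengths are in m, angles in rad, forces in N, time in s.
With the tool pointing down it reaches from about 0.375 to 0.9 m from the base axis. Payload 3.1 kg.
Tool frame: the origin (TCP) lies midway between the tips of the shut fingers; the grasp point (between the pads) lies 19 mm behind it; z points along the fingers, y is the direction in which the jaws open and shut (so a half turn about z gives the same grasp; the last joint's range is limited). The gripper opens to 85 mm and grips with 20 to 120 N. Pads are 22 mm wide; open, the fingers measure 114 mm over their backs; the gripper's body (76 mm by 85 mm) begins 54 mm behind the grasp point. The pads swing forward as they close: fully open they stand 13 mm farther back than shut.
Start: joints at [1.024, 0.527, 1.433, -0, 1.181, -0.178], TCP at [0.225, 0.583, 0.231] pointing down, gripper open.
Joint ranges: [-3.08, 3.08], [-0.75, 2.2], [0.22, 2.44], [-1.43, 4.57], [0, 2.65], [-2.85, 2.85]. Speed limits (rad/s): [2.79, 2.79, 3.14, 3.14, 3.14, 3.14].

## Interface

Orientations are given as a unit quaternion [x, y, z, w].
In Python, from station import manip gives the robot as it stands. The module is installed in compiled form; this text tells all that it offers.
- The arm moves only by the tool drive_tool, never from a script. Its argument "deltas" is one flat list of numbers, 4 for each row, row after row: the shift along the tool's x, y, z in cm, then the turn about the tool's z in degrees. A call has 1 to 12 rows; each row is the pose to reach, as a shift and turn from the pose measured when the call began, along the tool's axes at that moment; what a row does not reach only later rows make up. A row lasts 1/10 s, in which the tool goes at most 50 mm and 8.59 degrees, less where a joint would pass 70% of its speed; a pose out of reach is approached as far as the arm can. A call with a gripper value outside its range is refused whole. "hand" is the finger opening in cm, from 0 to 8.54, set as the call begins (left out, the last holds). The fingers move at their own pace and stop on an object; "squeeze" is the grip in N (left out, the last holds). Time passes only in rows, so rows that repeat a pose let the fingers close. It gives the time, the measured TCP pose, the force and the opening at its end, in the units of the state.
- manip.sense(): the state, without advancing time (a new reading comes with each control period).
- manip.snapshot(name): name is "scene" or "top" or "wrist"; returns a dict with "frame" (400x640x3 uint8, red, green, blue), "depth" (400x640 float32, m along the optical axis (not along the pixel's ray), 0 where there is no reading), "fx", "fy", "cx", "cy" (pixels), "k1" (the pictures are not rectified: a ray, as slopes to the right and down, at radius r is drawn at 1 + k1 r^2 times it, then the intrinsics apply), "R" (3x3) and "t" (3): a world point X has camera coordinates R X + t. Camera axes: x right, y down, z forward; pixel columns grow to the right and rows downward; lengths in m; the calibration is good to about 2 mm. A picture is of the moment at which its call begins.
- manip.sign_off(): hands the job in, once; it reports no verdict.
The state is a dict: "t": time; "q": joint angles; "qd": joint speeds; "tau": joint torques, N m; "tcp_pos": TCP position; "tool_rot": TCP orientation; "force": force on the tool from outside, world axes, zero at the start; "ft_torque": the same for the moment, N m; "finger_gap": opening from 0.0 (shut) to 1.0 (fully open).
Only numpy, scipy, OpenCV 4.12 (cv2) and the standard library are available. Lean on these libraries where they do the work, as an engineer would, in place of code of your own. Each camera call takes 0.05 s, during which the arm holds its last target.

## Task

Push the sliding shelf stop along its rail towards the copper-toned bowl, with the fingertips on the outer face of its plate, until its spring pin rides over the low ridge of the catch and drops into the valley, so the bowl is penned in. Do not force the pin over the second, taller ridge, do not pinch the stop, reach round to the plate's bowl side or pull up its pin, and leave the bowl and everything else where they stand. Finish with the stop resting in its catch and the robot clear of it.

Things in the scene. Friction and masses are not known exactly. Their poses are not given: they have to be found in the camera images.
- rail: Fixed aluminium rail on the walnut shelf, 36 mm wide, 12 mm high. Its +y axis runs along it to the bowl end, +x across it to the side where the bowl stands (away from the robot), z up. Origin on the shelf under its centre line; it reaches from y = -230 to +290 mm, with an upright end fence (85 mm high) at y = 286 mm.
- stop_face (a point): Point to push, towards rail +y: on the outer face (looking to rail -y, away from the bowl) of the sliding stop's upright aluminium plate, over the rail's centre line, 50 mm above the shelf. Axes as rail. The plate is 12 mm thick and reaches from rail x = -35 to +130 mm and from 22 to 90 mm above the shelf.
- carriage (a point): Centre of the top of the stop's carriage, 39 mm above the shelf, 30 mm ahead (rail +y) of stop_face. The carriage is 66 mm wide across the rail and 60 mm long with the plate; it cannot leave the rail, moves only along it against about 1.5 N of friction, and stays where it is left.
- pin_tip (a point): Lowest point of the stop's vertical spring pin (10 mm shaft with a roller of 6 mm radius at its foot; black knob 22 mm across, 66 to 74 mm above the shelf), 30 mm ahead (rail +y) of stop_face, 14 mm above the shelf when down. Axes as rail.
- catch_valley (a point): Bottom of the valley of the steel catch, a small clip on the rail set at a different place each time (it does not give way): on the rail's centre line, 14 mm above the shelf. Axes as rail. The stop is home when pin_tip lies on this point, between the two rounded ridges that cross the rail.
- low_ridge (a point): Top of the catch's low ridge, 3 mm high, 8.4 mm before the valley (rail -y). The pin starts to climb it about 17 mm before the valley, which takes about 5 to 8 N of push; past its top the spring draws the stop by itself into the valley, ahead of the fingers, and the push drops to nothing.
- tall_ridge (a point): Top of the catch's taller ridge, 7 mm high, 11.4 mm after the valley (rail +y). It resists with about 15 N at the valley's edge; the pin must not be forced over it.
- pin (a joint): Height of the spring pin above its down position (m): 0 when down on the rail or in the valley, about 0.003 on the top of the low ridge, 0.007 on the taller one; its spring presses it down with 7 to 10 N.
- stop_front: The bowl-side half of the stop's plate (its 6 mm thick front layer, facing the rail's +y); not to be touched by the fingers. Origin on the shelf at the rail's centre line, under the pin.
- bowl: Loose copper-toned steel bowl, rim 160 mm across, 85 mm high, standing in the bay between the stop and the end fence. Origin at the centre of its underside.
- cup: Loose glass custard cup, 84 mm across, 55 mm high. Origin at the centre of its underside.
- hook_case: Loose white plastic dough hook case, 80 by 200 by 42 mm. Origin at the centre of its underside.
- spoons: Loose white ceramic measuring spoon set, about 100 by 125 mm and 20 mm high. Origin at the underside of the middle spoon's bowl.
- spatula: Loose spatula lying on the shelf, 260 mm long. Origin on its underside near its middle.

How it is judged:
By the outcome, as a careful person would: the job done as asked, in the order asked, and still so for the second after the job is handed in, with the robot touching nothing.
It also fails if it takes over 51 s, if anything falls off the work surface, if the arm or the gripper's body presses on something with over 40 N, if the wrist force passes 120 N, or if a joint passes its speed limit or range.

## Working session

There is one attempt and no reset: what is moved stays moved. The work goes in short steps, Python scripts to look and compute and a tool call to move; the robot and the scene stay as the last step left them, time stands still between calls to the robot, and variables do not carry over. Pictures are saved under pics/ and viewed, and the job is handed in when it is done.

Besides the shell and the picture viewer there is one more tool, called after "Call:" in YAML: its name, and indented under it one key for each argument. drive_tool: Moves the arm, as the interface text tells. Its arguments: {"type":"object","properties":{"deltas":{"type":"array"},"hand":{"type":"number"},"squeeze":{"type":"number"}},"required":["deltas"]}

```bash
mkdir -p pics
cat > h.py <<'E'
import numpy as np,cv2
from station import manip
def snap(n,f):
    s=manip.snapshot(n); cv2.imwrite(f'pics/{f}.png',s['frame'][:,:,::-1]); np.savez(f'pics/{f}.npz',**s); return s
def load(f): return dict(np.load(f'pics/{f}.npz'))
def world(s,u,v,z=None):
    x=(u-s['cx'])/s['fx'];y=(v-s['cy'])/s['fy'];a,b=x,y
    for _ in range(20):
        k=1+s['k1']*(a*a+b*b);a,b=x/k,y/k
    d=np.array([a,b,1.]);R,t=s['R'],s['t']
    c=-R.T@t;w=R.T@d
    if z is not None: return c+w*(z-c[2])/w[2]
    return c+w*float(s['depth'][int(round(v)),int(round(u))])
def proj(s,X):
    p=s['R']@np.array(X)+s['t'];a,b=p[:2]/p[2];k=1+s['k1']*(a*a+b*b)
    return s['fx']*a*k+s['cx'],s['fy']*b*k+s['cy']
E
python3 - <<'E'
from h import *
for n in ['scene','top','wrist']: s=snap(n,n+'0'); print(n,-s['R'].T@s['t'],s['fx'],s['k1'])
st=manip.sense();print(st)
E
```

```text
scene [ 1.30499279 -0.15927748  0.77156028] 481.88600372535893 0.02723431226765836
top [ 0.52209391 -0.0830664   1.35253176] 498.34088036569165 -0.09358493789208167
wrist [0.15796624 0.60765778 0.37308669] 294.3122346084151 -0.01349430761106614
{'t': 0.15, 'q': array([ 1.02350597e+00,  5.28266332e-01,  1.43363679e+00, -1.06830193e-05,
        1.18140104e+00, -1.78518266e-01]), 'qd': array([-1.34505566e-03, -3.15318970e-03, -2.23184027e-03, -3.96987489e-04,
        7.98422584e-05,  2.12646206e-03]), 'tau': array([ 8.09646008e-04, -4.42741406e+01, -1.78274882e+01, -2.35048101e-04,
        5.64861126e-03, -1.69048229e-05]), 'tcp_pos': array([0.22498154, 0.58249747, 0.23054083]), 'tool_rot': array([ 1.83340955e-01,  9.83049013e-01, -8.01774100e-04, -2.99167437e-04]), 'force': array([ 0.23793975, -0.20606732,  1.51679627]), 'ft_torque': array([-0.03827177,  0.01019196, -0.04293486]), 'finger_gap': 1.00181579331407}
```

View pics/top0.png

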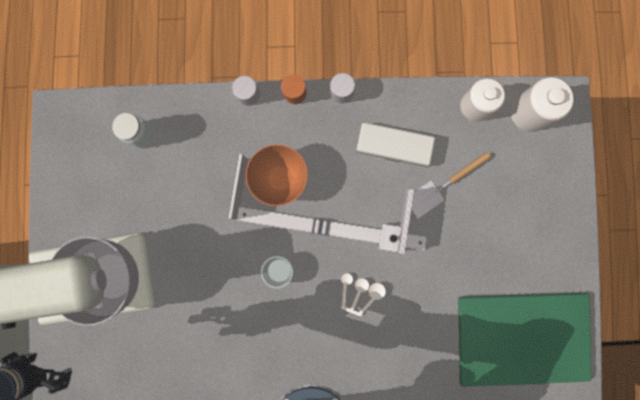

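View pics/scene0.png

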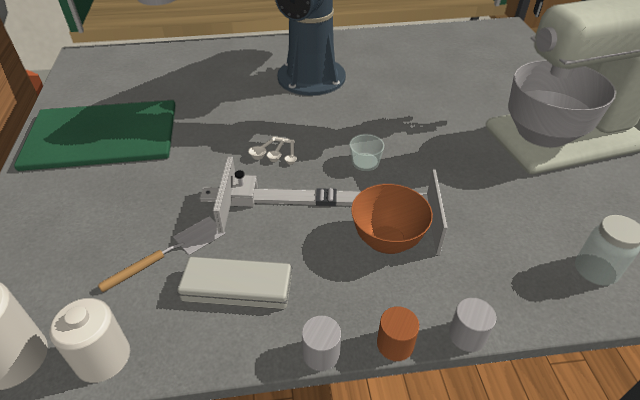

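View pics/wrist0.png

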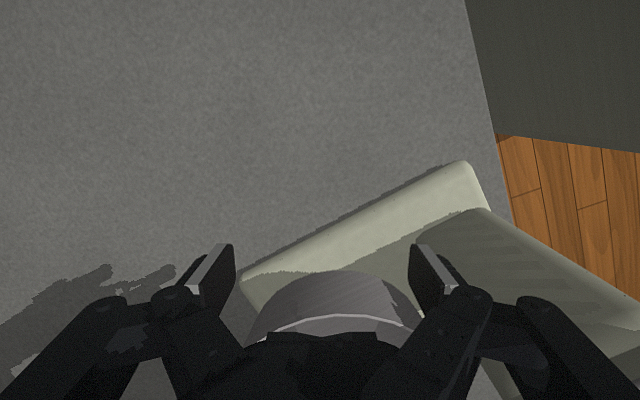

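Run:
```python
from h import *
s=load('top0'); 
c=s['frame'][135:270,220:440,::-1]; cv2.imwrite('pics/c1.png',cv2.resize(c,None,fx=3.6,fy=3.6,interpolation=cv2.INTER_CUBIC))
s2=load('scene0');c=s2['frame'][150:260,190:350,::-1]; cv2.imwrite('pics/c2.png',cv2.resize(c,None,fx=5,fy=5,interpolation=cv2.INTER_CUBIC))
for u,v in [(240,218),(244,214),(321,227),(393,238),(407,222),(411,195),(420,242),(238,185),(277,175),(277,272),(350,290),(430,200),(300,260),(395,145)]: print(u,v,world(s,u,v).round(4))
```

```text
240 218 [0.5594 0.1831 0.0125]
244 214 [0.5699 0.1716 0.0149]
321 227 [ 0.5312 -0.0358  0.0107]
393 238 [ 0.4992 -0.2215  0.076 ]
407 222 [ 0.5392 -0.2564  0.0901]
411 195 [ 0.6071 -0.2677  0.0951]
420 242 [ 0.486  -0.3004  0.0142]
238 185 [0.6441 0.1772 0.0656]
277 175 [0.6752 0.0822 0.003 ]
277 272 [0.4119 0.0855 0.0044]
350 290 [ 0.3601 -0.1106  0.0013]
430 200 [ 5.989e-01 -3.330e-01  2.000e-04]
300 260 [0.4432 0.0228 0.0026]
395 145 [ 0.7441 -0.2368  0.0437]
```

View pics/c1.png

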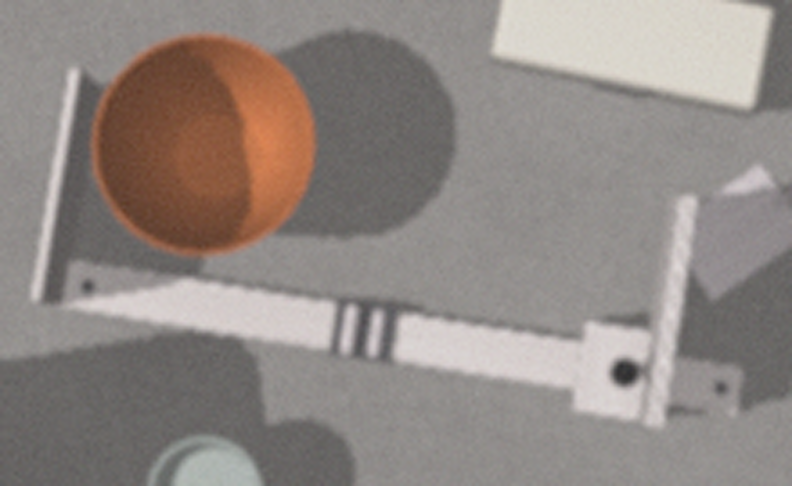

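View pics/c2.png

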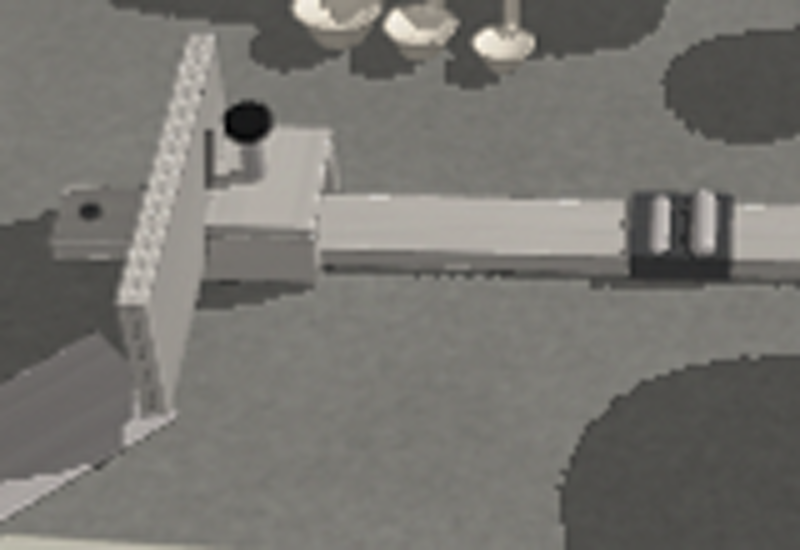

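Run:
```python
from h import *
s=load('top0')
a=world(s,244.4,214.7,.012);b=world(s,420.3,242.5,.012)
d=(a-b)[:2];L=np.hypot(*d);d/=L;print('screws',a,b,L,d,np.degrees(np.arctan2(d[1],d[0])))
# subpixel profile along the rail from the top
c=.5*(a+b)
import scipy.ndimage as nd
g=cv2.cvtColor(s['frame'],cv2.COLOR_RGB2GRAY).astype(float)
fence=a
for z in[.014]:
  for r in np.arange(-30,30,2):
    y0=world(s,321.1,227,z)[:2]+d*r/1000
    n=np.array([-d[1],d[0]])
    v=[]
    for w in np.arange(-12,13,2):
        u_,v_=proj(s,[*(y0+n*w/1000),z]);v.append(nd.map_coordinates(g,[[v_],[u_]],order=1)[0])
    print(r,int(np.mean(v)),end='; ')
v0=world(s,321.1,227,.014);print('\nvalley guess',v0)
k=world(s,220+624/3.6,135+372/3.6,.074);print('knob',k)
for p in[(663,425),(686,198)]:
  print('plate top mid',world(s,220+(p[0]-9)/3.6,135+p[1]/3.6,.09))
# proximity heights
for n in['top0','scene0']:
  s=load(n);H={}
  for v in range(0,400,3):
    for u in range(0,640,3):
      if s['depth'][v,u]>0:
        X=world(s,u,v)
        if X[1]>.1 and X[0]>-.1 and X[0]<.95 and X[1]<.9:
          q=(int(X[0]//.05),int(X[1]//.05));H[q]=max(H.get(q,0),X[2])
  print(n,'rows x .0.., cols y .1..')
  for i in range(-2,19): print('%5.2f'%(i*.05),' '.join('%3d'%(H[(i,j)]*1000) if (i,j) in H else '  .' for j in range(2,18)))
from scipy.spatial.transform import Rotation as Ro
print(Ro.from_quat(manip.sense()['tool_rot']).as_matrix().round(3))
```

```text
screws [0.56812732 0.17110236 0.012     ] [ 0.48454149 -0.30148671  0.012     ] 0.4799239732704019 [0.17416473 0.98471653] 79.96994578138985
-30 210; -28 208; -26 199; -24 178; -22 149; -20 120; -18 102; -16 100; -14 113; -12 139; -10 171; -8 190; -6 191; -4 170; -2 137; 0 107; 2 89; 4 90; 6 109; 8 140; 10 171; 12 193; 14 196; 16 181; 18 150; 20 122; 22 123; 24 147; 26 178; 28 196; 
valley guess [ 0.53119767 -0.03619209  0.014     ]
knob [ 0.49831288 -0.22257396  0.074     ]
plate top mid [ 0.46110898 -0.24098938  0.09      ]
plate top mid [ 0.62027968 -0.26133764  0.09      ]
top0 rows x .0.., cols y .1..
-0.10   .   .   .   .   .   .   .   .   .   .   .   .   .   .   .   .
-0.05   .   .   .   .   .   .   .   .   .   .   .   .   .   .   .   .
 0.00   .   .   .   .   .   .   .   .   .   .   .   .   .   .   .   .
 0.05   5   6   6   6   7   7   6   6   7   6   6   7   3   6   .   .
 0.10   9   7   3   6   7   8   7   6   5   9   7   6  10   .   .   .
 0.15   6   6   6   5   7   7   8   7 347 406   8   8   8   8   .   .
 0.20   7   8   6   5   8   5   6 541 544 459 349   8   9   8   . 
[... 1858 characters left out ...]
.50   0   0   0   1   0   1  29 173 172 173  28   1   0   .   .   .
 0.55   .  82   0   0   2   0   0   1   0   1   0   0   0   .   .   .
 0.60  83  83   1   0   1   0   0   1   0   0   0   0   0   0   0   0
 0.65  75  83   1   2   1   0   1   1   2   1   0   0   0   0   0   0
 0.70  83  85   2   2   0   1   0   1   0   0   0   0   0   0   0   0
 0.75   2   1   1   2   1   1 119 121   0   0   0   0   0   0   0   0
 0.80   2   1   1   3   2   1 121 121   0   0   .   .   .   .   .   .
 0.85  69  71   2   1   1   1   2   2   0   .   .   .   0   .   .   .
 0.90  72  70   1   2   1   2   2   1   .   .   .   .   .   .   .   .
[[-0.933  0.36  -0.001]
 [ 0.36   0.933 -0.001]
 [ 0.    -0.002 -1.   ]]
```

```bash
cat >> h.py <<'E'
from scipy.spatial.transform import Rotation as Ro
O=np.array([.5211,-.0947]);D=np.array([.1742,.9847]);N=np.array([.9847,-.1742])
def tool(W):
    s=manip.sense();R=Ro.from_quat(s['tool_rot']).as_matrix()
    return (100*(np.array(W)-s['tcp_pos'])@R).round(2)
def rail():
    s=manip.sense();p=s['tcp_pos'];e=p[:2]-O
    R=Ro.from_quat(s['tool_rot']).as_matrix()
    print('t',s['t'],'rail x,y,z mm',(1000*np.array([e@N,e@D,p[2]])).round(1),'tool x yaw',np.degrees(np.arctan2(R[1,0],R[0,0])).round(2),'F',(np.array([s['force'][:2]@N,s['force'][:2]@D,s['force'][2]])).round(2),'gap',round(s['finger_gap'],3))
E
python3 - <<'E'
from h import *
for W in [(.17,.48,.25),(.19,.34,.25)]: print(tool(W))
E
```

```text
[  1.43 -11.55  -1.93]
[ -5.48 -23.88  -1.91]
```

Call:
drive_tool:
  deltas: [0.4,-3,-0.5,0,0.8,-6,-1,0,1.1,-9,-1.5,0,1.4,-11.5,-1.9,0,-0.3,-14.5,-1.9,0,-2,-17.5,-1.9,0,-3.7,-20.5,-1.9,0,-5.5,-23.9,-1.9,0,-5.5,-23.9,-1.9,0]
  hand: 0

```text
t: 1.05
tcp_pos: [0.1885, 0.3355, 0.2494]
tool_rot: [0.185, 0.983, -0.003, -0.001]
force: [-0.6, 0.7, 0.2]
finger_gap: 0.001
```

Run:
```python
from h import *
rail();s=manip.sense();print(s['tcp_pos'],s['q'])
for W in [(.40,0,.25)]: print(tool(W))
```

```text
t 1.05 rail x,y,z mm [-402.4  365.7  249.4] tool x yaw 158.7 F [-0.75  0.6   0.15] gap 0.001
[0.18854052 0.33548057 0.24936446] [ 7.67268604e-01  1.74487060e-01  1.96548564e+00 -1.58362026e-03
  1.00815213e+00 -4.30945877e-01]
[-31.89 -23.58   0.04]
```

Run:
```python
from h import *
for W in [(.30,.27,.25),(.38,.13,.25),(.42,0,.25)]: print(tool(W))
```

```text
[-12.76  -2.05  -0.07]
[-2.530e+01 -1.219e+01 -2.000e-02]
[-3.375e+01 -2.285e+01  3.000e-02]
```

Call:
drive_tool:
  deltas: [-3.2,-0.5,0,4,-6.4,-1,0,8,-9.6,-1.5,0,12,-12.8,-2,0,16,-16,-4.5,0,20,-19,-7,0,25,-22,-9.6,0,30,-25.3,-12.2,0,35,-28,-15.5,0,40,-31,-19,0,45,-33.8,-22.8,0,50,-33.8,-22.8,0,50]

```text
t: 2.25
tcp_pos: [0.4243, -0.0048, 0.2508]
tool_rot: [0.586, 0.81, -0.003, 0.003]
force: [-0.2, 0.6, -0.1]
finger_gap: 0.004
```

Run:
```python
from h import *
rail();s=manip.sense();print(s['tcp_pos'],s['q'])
print(tool((*(O-D*.215),.2)))
```

```text
t 2.25 rail x,y,z mm [-111.    71.6  250.8] tool x yaw 108.24 F [-0.35  0.6  -0.07] gap 0.004
[ 0.42430019 -0.0048382   0.25076536] [-0.2705103   0.22726716  1.88487465 -0.00897846  1.02684348 -0.58419121]
[-30.46  -3.79   5.32]
```

Call:
drive_tool:
  deltas: [-3,-0.4,0.5,3,-6,-0.8,1,6,-9,-1.2,1.5,9,-12,-1.5,2,12,-15,-1.9,2.5,15,-18,-2.3,3,18,-21,-2.6,3.5,21,-24,-3,4,24,-27,-3.4,4.5,26.5,-30,-3.8,5,28.3,-30.5,-3.8,5.3,28.3,-30.5,-3.8,5.3,28.3]

```text
t: 3.45
tcp_pos: [0.4839, -0.3063, 0.1993]
tool_rot: [0.766, 0.642, -0.002, 0.002]
force: [0.4, 0.2, 0.1]
finger_gap: 0.001
```

Run:
```python
from h import *
rail();s=manip.sense();print(s['q'])
print(tool((*(O-D*.215),.055)))
s=snap('wrist','w1');snap('scene','s1')
t=load('top0')
```

```text
t 3.45 rail x,y,z mm [ 2.000e-01 -2.149e+02  1.993e+02] tool x yaw 79.95 F [0.4  0.26 0.12] gap 0.001
[-0.75675884  0.49558849  1.60161813 -0.00587881  1.04038445 -0.57830736]
[ 0.08 -0.03 14.43]
```

View pics/w1.png

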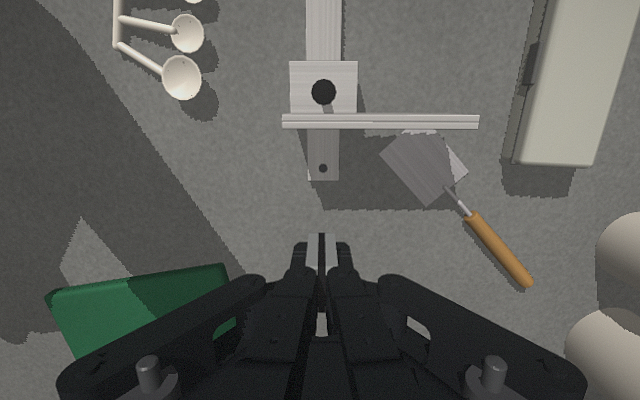

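View pics/s1.png

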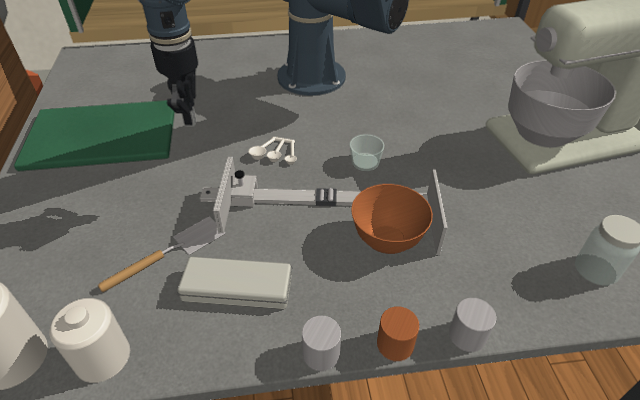

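Call:
drive_tool:
  deltas: [0,0,3,0,0,0,6,0,0,0,9,0,0,0,12,0,0.1,0,13.5,0,0.1,0,14.4,0,0.1,0,14.4,0,0.1,0,14.4,0]

```text
t: 4.35
tcp_pos: [0.484, -0.3047, 0.0567]
tool_rot: [0.766, 0.643, -0.002, 0.003]
force: [0.5, -0.2, 0.3]
finger_gap: -0.001
```

Run:
```python
from h import *
rail()
s=snap('wrist','w2')
# plate outer top edge in wrist view at several columns
for z,y in [(.09,-.160),(.09,-.148)]:
  for x in (-.035,0,.13): print(proj(s,[*(O+D*y+N*x),z]))
# bowl and catch by projection
print('valley',proj(s,[*(O+D*.061),.014]),'low',proj(s,[*(O+D*.0526),.017]),'tall',proj(s,[*(O+D*.0724),.021]))
```

```text
t 4.35 rail x,y,z mm [ 1.000e-01 -2.132e+02  5.670e+01] tool x yaw 80.06 F [ 0.5  -0.16  0.33] gap -0.001
(np.float64(228.78415043223265), np.float64(157.54634451199595))
(np.float64(322.77513226021773), np.float64(157.6863873962206))
(np.float64(664.9040752682106), np.float64(159.09159335189395))
(np.float64(225.90045710833874), np.float64(124.50511910939018))
(np.float64(322.8977254021393), np.float64(124.61598757187141))
(np.float64(675.5125354021537), np.float64(126.82055708672533))
valley (np.float64(323.5462687836678), np.float64(-383.20080466845695)) low (np.float64(323.52737453556625), np.float64(-366.73305734723453)) tall (np.float64(323.79338993474244), np.float64(-447.68787757033))
```

View pics/w2.png

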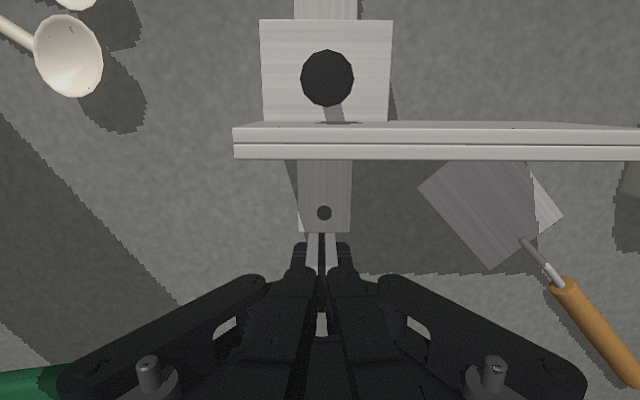

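Call:
drive_tool:
  deltas: [1.2,0,0,0,2.4,0,0,0,3.3,0,0,0,3.7,0,0,0,4.0,0,0,0,4.3,0,0,0,4.6,0,0,0,5.0,0,0,0,5.5,0,0,0,6,0,0,0]

```text
t: 5.4
tcp_pos: [0.4949, -0.246, 0.0567]
tool_rot: [0.766, 0.643, -0.002, 0.004]
force: [-0.3, -1.4, 2.1]
finger_gap: -0.002
```

Run:
```python
from h import *
rail()
s=snap('wrist','w3')
```

```text
t 5.4 rail x,y,z mm [   0.5 -153.5   56.7] tool x yaw 80.03 F [-0.09 -1.43  2.11] gap -0.002
```

View pics/w3.png

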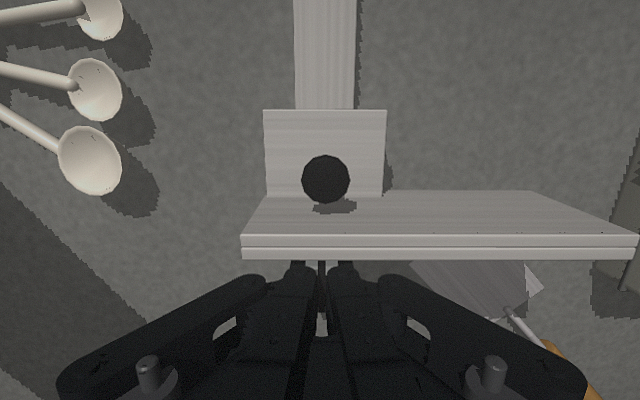

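Run:
```python
from h import *
s=load('w3')
X=world(s,325.5,179.5,.074)[:2]-O;print('knob',X@D,X@N)
for v in (247,260):
  X=world(s,322,v,.09)[:2]-O;print('plate mid/outer',X@D)
```

```text
knob -0.11256706802875031 0.0017379479391340623
plate mid/outer -0.13695432934327956
plate mid/outer -0.1428979106599099
```

Call:
drive_tool:
  deltas: [0.8,0,0,0,1.8,0,0,0,2.9,0,0,0,4,0,0,0,5.1,0,0,0,6.2,0,0,0,7.3,0,0,0,8.4,0,0,0,9.5,0,0,0,10.6,0,0,0,11.4,0,0,0,12,0,0,0]

```text
t: 6.65
tcp_pos: [0.5154, -0.1257, 0.0557]
tool_rot: [0.766, 0.643, -0.002, 0.003]
force: [0.9, -1.9, 0.6]
finger_gap: -0.001
```

Run:
```python
from h import *
rail()
s=snap('wrist','w4');t=snap('top','t4')
X=O+D*.061;print(proj(s,[*X,.014]))
```

```text
t 6.65 rail x,y,z mm [ -0.3 -31.5  55.7] tool x yaw 80.08 F [ 1.23 -1.76  0.56] gap -0.001
(np.float64(322.8869605309621), np.float64(68.55878756356294))
```

View pics/w4.png

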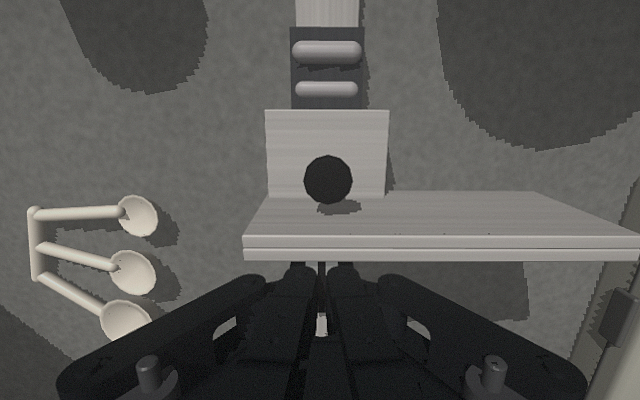

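Run:
```python
from h import *
s=load('w4')
for n,v,z in (('low',89,.016),('tall',51,.019),('knob',179.5,.074),('face',260.5,.09)):
  X=world(s,325,v,z)[:2]-O;print(n,1000*X@D)
```

```text
low 49.704025925063334
tall 69.479772309785
knob 9.622007596941788
face -20.63321356374585
```

Call:
drive_tool:
  deltas: [0.4,0,0,0,0.9,0,0,0,1.4,0,0,0,1.9,0,0,0,2.3,0,0,0,2.6,0,0,0,2.8,0,0,0,2.9,0,0,0]

```text
t: 7.55
tcp_pos: [0.5198, -0.0965, 0.0554]
tool_rot: [0.765, 0.644, -0.002, 0.002]
force: [0.8, -1.3, 1.5]
finger_gap: 0.002
```

Run:
```python
from h import *
rail()
```

```text
t 7.55 rail x,y,z mm [-1.  -2.  55.4] tool x yaw 80.11 F [ 1.04 -1.19  1.51] gap 0.002
```

Call:
drive_tool:
  deltas: [0.1,0,0,0,0.2,0,0,0,0.3,0,0,0,0.4,0,0,0]

```text
t: 7.95
tcp_pos: [0.5205, -0.0926, 0.0553]
tool_rot: [0.765, 0.643, -0.002, 0.002]
force: [-0.2, -3.2, 1.5]
finger_gap: -0.003
```

Call:
drive_tool:
  deltas: [0.1,0,0,0,0.2,0,0,0,0.3,0,0,0]

```text
t: 8.25
tcp_pos: [0.5209, -0.0908, 0.0554]
tool_rot: [0.765, 0.644, -0.003, 0.003]
force: [-2.4, -6.4, 1.1]
finger_gap: -0.003
```

Run:
```python
from h import *
rail()
```

```text
t 8.25 rail x,y,z mm [-0.9  3.8 55.4] tool x yaw 80.17 F [-1.24 -6.73  1.12] gap -0.003
```

Call:
drive_tool:
  deltas: [0.1,0,0,0,0.2,0,0,0,0.3,0,0,0]

```text
t: 8.55
tcp_pos: [0.5212, -0.0887, 0.0554]
tool_rot: [0.765, 0.644, -0.003, 0.003]
force: [-0.4, -3.9, 1.4]
finger_gap: 0.003
```

Call:
drive_tool:
  deltas: [0.1,0,0,0,0.2,0,0,0]

```text
t: 8.75
tcp_pos: [0.5215, -0.0872, 0.0554]
tool_rot: [0.765, 0.644, -0.004, 0.003]
force: [0.5, -4.5, 1.4]
finger_gap: -0.001
```

Run:
```python
from h import *
rail()
s=snap('wrist','w5')
```

```text
t 8.75 rail x,y,z mm [-0.9  7.5 55.4] tool x yaw 80.17 F [ 1.27 -4.34  1.43] gap -0.001
```

View pics/w5.png

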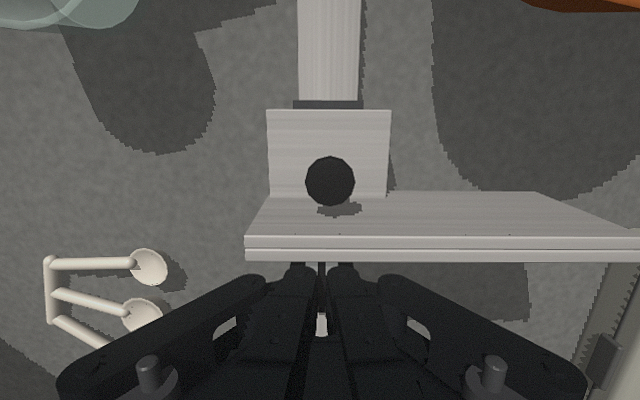

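Call:
drive_tool:
  deltas: [0.1,0,0,0,0.1,0,0,0]

```text
t: 9.0
tcp_pos: [0.5218, -0.0855, 0.0554]
tool_rot: [0.765, 0.644, -0.003, 0.003]
force: [-0.3, -2.5, 0.3]
finger_gap: -0.0
```

Call:
drive_tool:
  deltas: [0.1,0,0,0,0.1,0,0,0]

```text
t: 9.2
tcp_pos: [0.5219, -0.0839, 0.0553]
tool_rot: [0.765, 0.644, -0.003, 0.002]
force: [0.0, -0.9, -0.2]
finger_gap: 0.004
```

Run:
```python
from h import *
rail()
s=snap('wrist','w6')
```

```text
t 9.2 rail x,y,z mm [-1.1 10.8 55.3] tool x yaw 80.16 F [ 0.2  -0.89 -0.18] gap 0.004
```

View pics/w6.png

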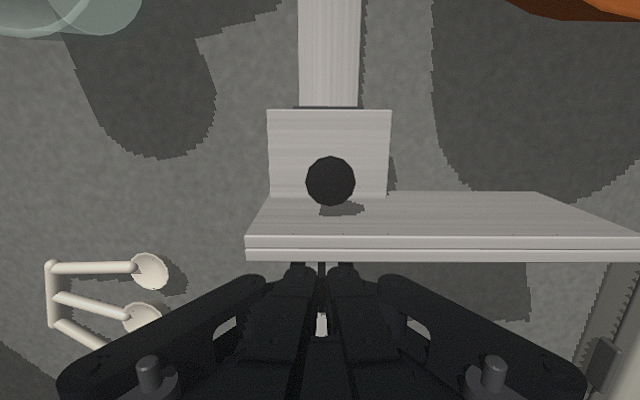

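Force has fallen to about zero near the ridge's top, but the plate is still at the fingers; on by about a millimetre at a time.

Call:
drive_tool:
  deltas: [0.1,0,0,0,0.1,0,0,0]

```text
t: 9.45
tcp_pos: [0.5214, -0.0822, 0.0551]
tool_rot: [0.765, 0.644, -0.003, 0.002]
force: [0.1, -0.2, 0.8]
finger_gap: 0.002
```

Run:
```python
from h import *
rail()
s=snap('wrist','w7')
g=cv2.cvtColor(s['frame'],cv2.COLOR_RGB2GRAY)
print(g[225:270,280],g[225:270,400]); o=cv2.cvtColor(load('w6')['frame'],cv2.COLOR_RGB2GRAY);print(o[225:270,280])
```

```text
t 9.45 rail x,y,z mm [-1.9 12.4 55.1] tool x yaw 80.17 F [ 0.1  -0.17  0.76] gap 0.002
[148 191 197 169 164 160 159 158 155 154 156 153 161 127 140 199 192 167
 160 160 158 153 156 154 153 154 151 119  98 111 112 109 111 109 110 109
 108 112 112 110 111 109 107 110 109] [130 160 193 186 168 161 158 159 155 159 157 158 157 153 121 155 199 182
 165 159 160 159 157 158 156 160 160 142 100  72  75  76  79  78  77  75
  75  77  77  75  78  74  77  76  75]
[141 139 137 136 136 137 135 135 132 131 175 197 178 160 161 155 157 154
 151 152 153 158 129 137 195 197 169 158 156 157 156 153 151 151 153 144
 114 104 110 110 112 113 105 109 107]
```

View pics/w7.png

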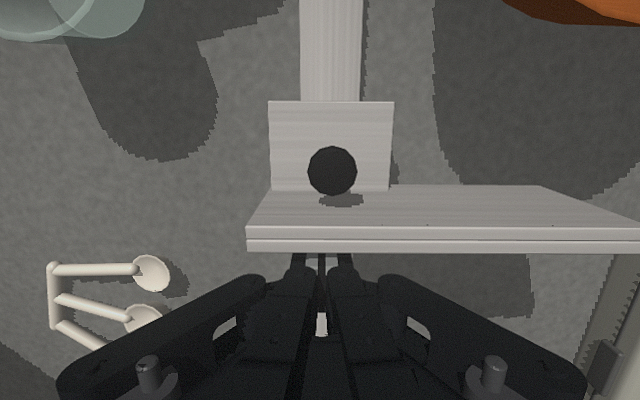

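Call:
drive_tool:
  deltas: [-1,0,0,0,-3,0,0,0,-5,0,0,0,-5,0,0,0,-5,0,0,0]

```text
t: 10.0
tcp_pos: [0.5124, -0.1319, 0.0553]
tool_rot: [0.766, 0.643, -0.004, 0.001]
force: [-1.0, 0.0, 0.0]
finger_gap: 0.007
```

Run:
```python
from h import *
for n,v in (('w6',(330,181,261)),('w7',(332,171,252))):
  s=load(n);print(n,[(1000*(world(s,v[0],r,z)[:2]-O)@D).round(1) for r,z in((v[1],.074),(v[2],.09))])
rail()
s=snap('wrist','w8');snap('scene','s8')
for y in (.055,.058,.061): print(y,'knob',proj(s,[*(O+D*y),.074]),'face',proj(s,[*(O+D*(y-.03)),.09]))
```

```text
w6 [np.float64(51.5), np.float64(21.8)]
w7 [np.float64(57.5), np.float64(27.5)]
t 10.0 rail x,y,z mm [ -2.  -38.2  55.3] tool x yaw 80.08 F [-1.   -0.15  0.  ] gap 0.007
0.055 knob (np.float64(328.38834940825546), np.float64(47.28094488054268)) face (np.float64(328.5245811885305), np.float64(130.61246776964106))
0.058 knob (np.float64(328.4602351848858), np.float64(38.61285334609383)) face (np.float64(328.6041018068069), np.float64(122.00282952148092))
0.061 knob (np.float64(328.5330049307478), np.float64(29.820231042223384)) face (np.float64(328.6847422675989), np.float64(113.25455347518692))
```

View pics/w8.png

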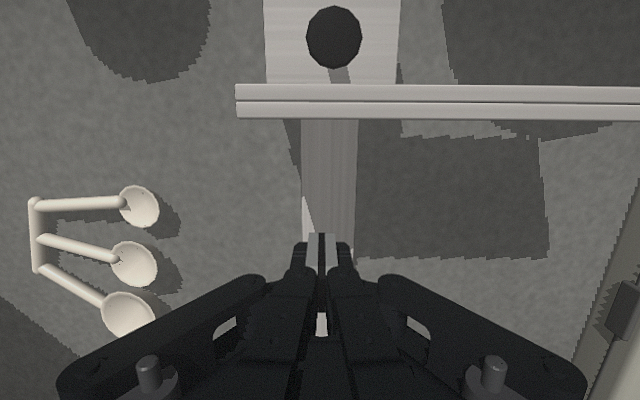

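View pics/s8.png

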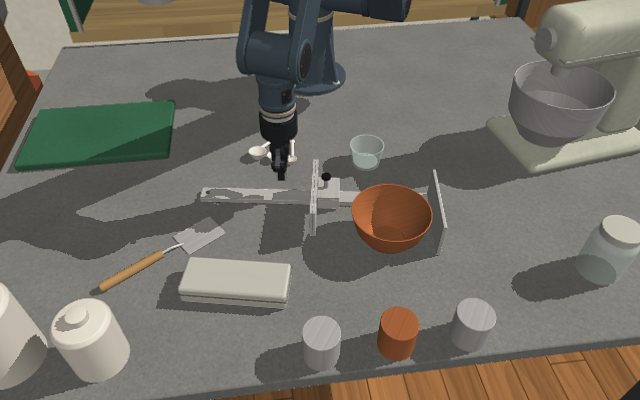

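Call:
drive_tool:
  deltas: [-1,0,-2,0,-2,0,-5,0,-3,0,-8,0,-3,0,-11,0,-3,0,-14,0,-3,0,-14,0,-3,0,-14,0]

```text
t: 10.8
tcp_pos: [0.5079, -0.1589, 0.196]
tool_rot: [0.765, 0.644, -0.003, 0.002]
force: [0.0, 0.5, -1.3]
finger_gap: 0.003
```

Run:
```python
from h import *
rail()
s=snap('wrist','w9');t=snap('top','t9')
d=s['depth']
for y in (.055,.058,.061): print(y,'knob',proj(s,[*(O+D*y),.074]),'face',proj(s,[*(O+D*(y-.03)),.09]),'top knob',proj(t,[*(O+D*y),.074]))
a=load('top0');df=np.abs(a['frame'].astype(int)-t['frame']).max(2)>60
c=np.vstack([a['frame'][135:270,220:440,::-1],t['frame'][135:270,220:440,::-1]]);cv2.imwrite('pics/c9.png',cv2.resize(c,None,fx=2.2,fy=2.2,interpolation=cv2.INTER_CUBIC))
```

```text
t 10.8 rail x,y,z mm [ -1.8 -65.5 196. ] tool x yaw 80.24 F [-0.07  0.46 -1.33] gap 0.003
0.055 knob (np.float64(325.1772453229952), np.float64(43.68142163143514)) face (np.float64(325.05247624414363), np.float64(81.2936450478887)) top knob (np.float64(321.9769599774761), np.float64(227.02630954518474))
0.058 knob (np.float64(325.21003055907056), np.float64(39.619829733150766)) face (np.float64(325.08601078136337), np.float64(77.23594541878391)) top knob (np.float64(320.82208959963083), np.float64(226.84347956849066))
0.061 knob (np.float64(325.24302037902567), np.float64(35.53104638538275)) face (np.float64(325.11976661119786), np.float64(73.14959918397818)) top knob (np.float64(319.66739432886277), np.float64(226.6606495429624))
```

View pics/w9.png

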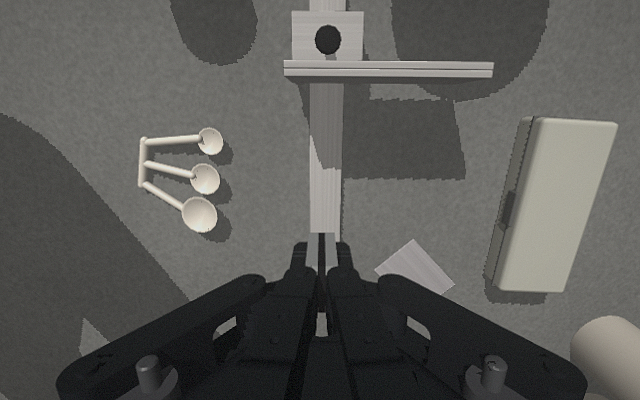

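View pics/c9.png

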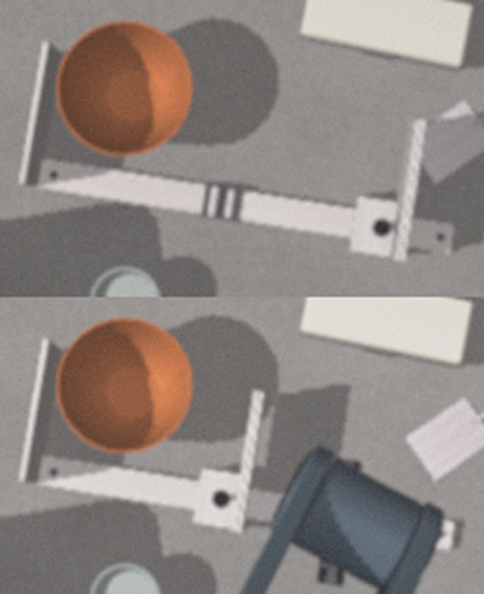

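```bash
python3 -c "
from h import *
rail();print(manip.sign_off())"
```

```text
t 10.9 rail x,y,z mm [ -2.8 -65.4 194.4] tool x yaw 80.22 F [-1.1   0.54 -0.21] gap -0.002
the job is handed in; nothing more can be done
None
```

The stop is in its catch and the bowl is penned in. I pushed it about 188 mm along the rail with the shut fingertips on the plate's outer face, near the rail's centre line. I handed the job in at about 11 s with the gripper lifted to about 195 mm.

- **Ridge:** The highest push I read was about 7 N while the pin climbed the low ridge. It then fell to nothing and the plate moved on ahead of the fingers, so I stopped and backed off. I saw no sign that the pin met the taller ridge.
- **Stop position:** In the wrist pictures after backing off, the knob measured at rail y = 58.1 to 58.4 mm. The valley, worked out from the two ridges in the wrist picture, is at 58.1 mm. The plate's face read about 1 mm further on, and the knob in the top picture agreed to about 1 mm.
- **Disagreement:** My first estimate of the valley, from the top picture, was about 61 mm. I used the closer wrist view instead.
- **Surroundings:** The bowl looks unmoved between the first and last top pictures, as do the visible parts of the cup, hook case and spatula. The spoons I only saw in the wrist and scene pictures, where they looked undisturbed.
- **Not checked:** I did not measure the pin's height directly; I infer that it dropped from the stop's position and the jump.

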